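Stow the medicine bottles and hang the drip brackets level

ROBOT

A 6-joint arm with a two-finger parallel gripper is mounted at the origin on the work surface. World frame = base frame: x ahead of the robot, y to its left, z up, the work surface at z = 0. Lengths are in m, angles in rad, forces in N, time in s.
With the tool pointing down it reaches from about 0.35 to 0.925 m from the base axis. Payload 6.4 kg.
Tool frame: the origin (TCP) lies at the very end of the fingers, on their centre line; the grasp point (between the pads) lies 19 mm behind it (bot.hold_point_z is the distance from the TCP to the grasp point, in m); z points along the fingers, y is the line along which they close (so a half turn about z gives the same grasp; the last joint's range is limited). The gripper opens to 85 mm and grips with 20 to 120 N. Pads are 22 mm wide; open, the fingers measure 114 mm over their backs; the gripper's body (76 mm by 85 mm) begins 54 mm behind the grasp point. The pads swing forward as they close: fully open they stand 13 mm farther back than shut.
Start: joints at [1.161, 0.245, 1.558, -0, 1.339, -0.174], TCP at [0.152, 0.632, 0.231] pointing down, gripper open.
Joint ranges: [-3.13, 3.13], [-1.02, 2.26], [0.13, 2.54], [-0.95, 4.09], [0.21, 2.88], [-2.74, 2.74]. Speed limits (rad/s): [2.57, 2.57, 3.14, 3.14, 3.14, 3.14].

INTERFACE

Orientations are given as a rotation vector (axis times angle).
In Python, from rig import bot, capture, ticket gives the robot as it stands. The module is installed in compiled form; this text tells all that it offers.
- The arm moves only by the tool carry_out, never from a script. Its argument "moves" is a list that holds one entry, the list of rows, each a list of 5 numbers: the shift along the tool's x, y, z in mm, then the turn about the tool's z in degrees, then the finger opening in mm, from 0 to 85.4. In form: [[[dx, dy, dz, yaw, hand], ...]]. A call has 1 to 12 rows; each row shifts and turns the commanded pose from where the row before left it, along the tool's axes as they then stand; what a row does not reach is not made up. A row lasts 1/8 s, in which the tool goes at most 62.5 mm and 10.7 degrees, less where a joint would pass 70% of its speed; a pose out of reach is approached as far as the arm can. A call is refused whole if a number of a shift passes 62.5 or a number of a turn 10.7, either way. A call with a gripper value outside its range is refused whole. The fingers move at their own pace and stop on an object; "squeeze" is the grip in N (left out, the last holds). Time passes only in rows, so rows that do not move let the fingers close. It gives the time, the measured TCP pose, the force, the opening and the grip force at its end, in the units of the state.
- bot.get_obs(): the state, without advancing time (a new reading comes with each control period).
- capture(name): name is "scene" or "top" or "wrist"; returns a dict with "img" (400x640x3 uint8, red, green, blue), "depth" (400x640 float32, m along the optical axis (not along the pixel's ray), 0 where there is no reading), "fx", "fy", "cx", "cy" (pixels), "eye" and "attitude" of the camera in the world; the wrist camera has in their place "T_tool_cam" (4x4, takes a point from camera to tool coordinates, whose origin is the TCP and whose axes are the flange's). Camera axes: x right, y down, z forward; pixel columns grow to the right and rows downward; lengths in m; the calibration is good to about 2 mm. A picture is of the moment at which its call begins: read the wrist's pose just before it.
- ticket.finish_job(): hands the job in; it is judged then, once.
The state is a dict: "time": time; "joint_pos": joint angles; "qvel": joint speeds; "tau": joint torques, N m; "tcp_pos": TCP position; "ee_rot": TCP orientation; "contact_force": force on the tool from outside, world axes, zero at the start; "moment": the same for the moment, N m; "gripper_width": finger opening in m; "gripper_force": force on a finger pad.
Only numpy, scipy, OpenCV 4.12 (cv2) and the standard library are available. Lean on these libraries where they do the work, as an engineer would, in place of code of your own. Each camera call takes 0.05 s, during which the arm holds its last target. There are 200 camera calls.

TASK

Get the infusion bay ready: press every small amber medicine bottle with a white cap, standing loose on the counter, fully home and upright into the foam cutout of its own shape and size, and hang both L-shaped drip brackets on the rail, one on each peg, each through the one of its three holes that makes its long foot hang level below. Either bracket may go on either peg; leave the other things on the counter where they are.

Things in the scene. Friction and masses are not known exactly. Their poses are not given: they have to be found in the camera images.
- round_big: Small heavy-based amber glass bottle with white cap, standing upright: round, 52 mm diameter body 68 mm high with a narrower round cap (27 mm across) on top, 85 mm in all. About 160 g. Origin at the centre of its underside, z up. May be absent.
- round_small: Small heavy-based amber glass bottle with white cap, standing upright: round, 38 mm diameter body 68 mm high with a narrower round cap (27 mm across) on top, 85 mm in all. About 100 g. Origin at the centre of its underside, z up. May be absent.
- square_big: Small heavy-based amber glass bottle with white cap, standing upright: square, 48 x 48 mm body 68 mm high with a narrower round cap (27 mm across) on top, 85 mm in all. About 170 g. Origin at the centre of its underside, z up, x and y square to its faces. May be absent.
- square_small: Small heavy-based amber glass bottle with white cap, standing upright: square, 38 x 38 mm body 68 mm high with a narrower round cap (27 mm across) on top, 85 mm in all. About 120 g. Origin at the centre of its underside, z up, x and y square to its faces. May be absent.
- oblong: Small heavy-based amber glass bottle with white cap, standing upright: oblong, 28 mm (along its x) by 54 mm (along its y) body 68 mm high with a narrower round cap (27 mm across) on top, 85 mm in all. About 120 g. Origin at the centre of its underside, z up. May be absent.
- foam: Dark foam insert, a fixed block 170 mm (x) by 265 mm (y) by 45 mm high, with five cutouts, each the shape of one bottle. Origin at the centre of its underside.
- cut_round_big (a point): Centre of the floor of the large round cutout in the foam; z up, axes parallel to the foam block's. Floor is 13 mm above the counter, rim 32 mm higher; cutout 4 mm wider than its bottle each way.
- cut_round_small (a point): Centre of the floor of the small round cutout in the foam; z up, axes parallel to the foam block's. Floor is 13 mm above the counter, rim 32 mm higher; cutout 4 mm wider than its bottle each way.
- cut_square_big (a point): Centre of the floor of the large square cutout in the foam; z up, axes parallel to the foam block's. Floor is 13 mm above the counter, rim 32 mm higher; cutout 4 mm wider than its bottle each way, sides along x and y.
- cut_square_small (a point): Centre of the floor of the small square cutout in the foam; z up, axes parallel to the foam block's. Floor is 13 mm above the counter, rim 32 mm higher; cutout 4 mm wider than its bottle each way, sides along x and y.
- cut_oblong (a point): Centre of the floor of the oblong cutout in the foam; z up, axes parallel to the foam block's. Floor is 13 mm above the counter, rim 32 mm higher; cutout 4 mm wider than its bottle each way, long side along y.
- bracket_long: L-shaped aluminium plate, uniformly 8 mm thick, 240 g, standing on edge in the rack. Origin: middle of the foot's bottom edge, mid-thickness; x along the foot, z up. Foot 180 mm long (x -90 to 90), z 0 to 40; upright on it: x -90 to -5, z 40 to 130. Three 16 mm through holes at z 102, at x -74.5, -49.5 and -24.5.
- bracket_short: L-shaped aluminium plate, uniformly 8 mm thick, 240 g, standing on edge in the rack. Origin: middle of the foot's bottom edge, mid-thickness; x along the foot, z up. Foot 130 mm long (x -65 to 65), z 0 to 40; upright on it: x -27 to 65, z 40 to 130. Three 16 mm through holes at z 102, at x -13.3, 11.7 and 36.7.
- rack: Fixed grey plastic rack, 120 x 200 mm, origin under its centre. Two slots along its y, at x = -33 and +33 mm, hold the brackets on edge: floor 15 mm above the counter, walls to 55 mm, gap 10 mm.
- rail: Fixed steel rail: 16 mm bar along its y, 220 mm up, 290 mm long, on two posts (to 230 mm). Two 7 mm pegs run from it along its -x (towards the robot), at y = -120 and +120 mm, 85 mm long, rising 9 mm from the bar to a 9 mm ball tip 229 mm up. Origin on the counter below the bar's middle.
- peg_right (a point): Centre of the ball tip of the rail's peg at y = -120 mm; axes parallel to the rail's.
- peg_left (a point): Centre of the ball tip of the rail's peg at y = +120 mm; axes parallel to the rail's.
- carton: Cardboard carton 50 x 100 x 60 mm; not part of the job. Origin at the centre of its underside.
- tape: Tape roll, 84 mm across, 24 mm high; not part of the job. Origin at the centre of its underside.
- jar: Jar with a blue lid, 56 mm across, 70 mm high; not part of the job. Origin at the centre of its underside.
- swabs: Cardboard packet 85 x 45 x 35 mm; not part of the job. Origin at the centre of its underside.
- pad: Grey plastic box 60 x 90 x 20 mm; not part of the job. Origin at the centre of its underside.
Mind the look-alikes: they are no part of the job. What is shaped like the round_big but turquoise is not meant. What is shaped like the square_small but yellow is not meant.

How it is judged:
By the outcome, as a careful person would: the job done as asked, in the order asked, and still so for the second after the job is handed in, with the robot touching nothing.
Of round_big, round_small, square_big, square_small, oblong only 3 to 5 are there at a start; the rules pass over those that are not, and their reading is None.
At some moment in a run one of round_big, round_small, square_big, square_small may be knocked a few centimetres aside while the robot is not near it.
It also fails if it takes over 210 s, if anything falls off the work surface, if the arm or the gripper's body presses on something with over 40 N, if the wrist force passes 120 N, or if a joint passes its speed limit or range.

## Working session

There is one attempt and no reset: what is moved stays moved. The work goes in short steps, Python scripts to look and compute and a tool call to move; the robot and the scene stay as the last step left them, time stands still between calls to the robot, and variables do not carry over. Pictures are saved under pics/ and viewed, at most 14 in all, crops included, and the job is handed in when it is done.

Besides the shell and the picture viewer there is one more tool, called after "Emit:" as name(argument=value, ...), one argument or row to a line, values as JSON. carry_out: Moves the arm, as the interface text tells. Its arguments: {"type":"object","properties":{"moves":{"type":"array","items":{"type":"array","items":{"type":"array","items":{"type":"number"}}}},"squeeze":{"type":"number"}},"required":["moves"]}

```bash
mkdir -p pics
cat > h.py <<'E'
import numpy as np, cv2
from scipy.spatial.transform import Rotation as R
from rig import bot, capture, ticket
def grab(name, png=None):
    o=bot.get_obs(); c=capture(name)
    if 'T_tool_cam' in c:
        T=np.eye(4); T[:3,:3]=R.from_rotvec(o['ee_rot']).as_matrix(); T[:3,3]=o['tcp_pos']; T=T@c['T_tool_cam']
    else:
        T=np.eye(4); a=np.array(c['attitude'],float)
        T[:3,:3]=a if a.shape==(3,3) else R.from_rotvec(a).as_matrix() if a.size==3 else R.from_quat(a).as_matrix()
        T[:3,3]=c['eye']
    v,u=np.mgrid[:400,:640]; d=c['depth']
    P=np.stack([(u-c['cx'])/c['fx']*d,(v-c['cy'])/c['fy']*d,d],-1)@T[:3,:3].T+T[:3,3]
    P[d==0]=np.nan
    if png: cv2.imwrite('pics/'+png,c['img'][:,:,::-1])
    c['P']=P; c['T']=T; return c
E
python3 - <<'E'
from h import *
for n in('scene','top'):
    c=grab(n,n+'0.png'); print(n,c['eye'],c['attitude'],c['fx']); np.save(n+'P.npy',c['P'])
o=bot.get_obs(); print(o)
E
```

```text
scene [ 1.26058263 -0.598026    0.97225925] [-2.09873471 -0.98633457  0.48644008] 436.95876456246367
top [3.17238128e-01 1.13782748e-03 1.40075265e+00] [-2.16234934  2.14146671 -0.16395289] 384.0434049479142
{'time': 0.1, 'joint_pos': array([ 1.16087239e+00,  2.45748810e-01,  1.55892371e+00, -2.08914592e-05,
        1.33871760e+00, -1.74094656e-01]), 'qvel': array([ 2.69664528e-03, -2.58545228e-03, -6.09107303e-04, -3.63823809e-05,
        4.42690724e-04, -2.88159217e-04]), 'tau': array([-4.53636785e-04, -4.30663061e+01, -3.27131975e+01, -2.01477528e-04,
        2.77404914e-03,  9.88201009e-06]), 'tcp_pos': array([0.15165775, 0.63152552, 0.23027061]), 'ee_rot': array([-3.69515702e-01, -3.11928301e+00,  2.71270232e-03]), 'contact_force': array([ 0.38713357, -0.58204036, -0.59134382]), 'moment': array([-0.00124845, -0.0473714 , -0.05024392]), 'gripper_force': 0.0, 'gripper_width': 0.08540021003501283}
```

View pics/top0.png

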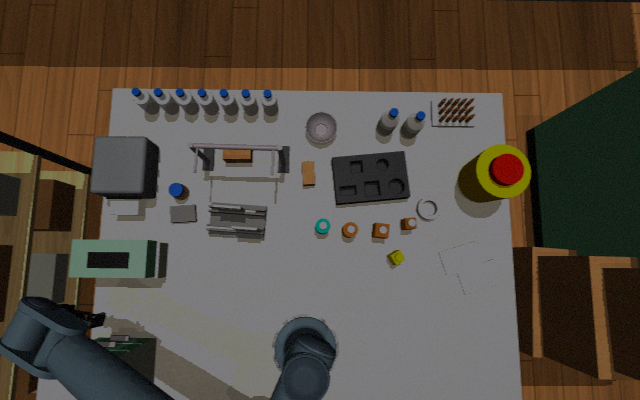

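View pics/scene0.png

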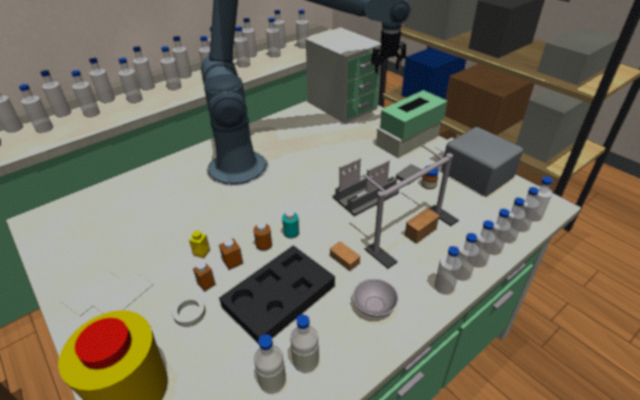

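Run:
```python
from h import *
im=cv2.imread('pics/top0.png')
cv2.imwrite('pics/topc1.png',cv2.resize(im[135:275,298:448],None,fx=4,fy=4,interpolation=cv2.INTER_CUBIC))
cv2.imwrite('pics/topc2.png',cv2.resize(im[135:250,160:310],None,fx=5,fy=5,interpolation=cv2.INTER_CUBIC))
P=np.load('topP.npy')
for n,(u,v) in dict(rnd=(350,229),sqb=(381,230),sqs=(408,223),turq=(322,226),yel=(397,257)).items():
    w=P[v-12:v+13,u-12:u+13].reshape(-1,3); w=w[w[:,2]>.075]; b=P[v-14:v+15,u-14:u+15].reshape(-1,3); b=b[(b[:,2]>.05)&(b[:,2]<.076)]
    print(n,'cap',len(w),w.mean(0).round(4),'body',len(b),((b.min(0)+b.max(0))/2).round(4),np.ptp(b,axis=0).round(3))
m=np.abs(P[:,:,2]-.045)<.006; m[:, :325]=0; m[:,415:]=0; m[:145]=0; m[210:]=0
q=P[m]; r=cv2.minAreaRect((q[:,:2]*1000).astype(np.float32)); print('foam',r)
for (u,v) in [(360,165),(385,164),(347,190),(371,187),(394,184)]: print((u,v),P[v,u].round(3))
print('counter',P[300,400],P[280,200])
# rail
m=(P[:,:,2]>.2)&(P[:,:,2]<.25); m[:,:170]=0;m[:,310:]=0;m[:120]=0;m[250:]=0
v,u=np.nonzero(m); print('rail',cv2.minAreaRect((P[m][:,:2]*1000).astype(np.float32)), (u.min(),u.max(),v.min(),v.max()))
m=(P[:,:,2]>.1)&(P[:,:,2]<.17); m[:,:200]=0;m[:,275:]=0;m[:195]=0;m[245:]=0
n,l=cv2.connectedComponents(m.astype(np.uint8))
for i in range(1,n):
    q=P[l==i]
    if len(q)>8: print('br',len(q),cv2.minAreaRect((q[:,:2]*1000).astype(np.float32)),q[:,2].mean(),q[:,2].max())
```

```text
rnd cap 47 [ 0.4091 -0.1558  0.0858] body 136 [ 0.4101 -0.1564  0.0638] [0.049 0.052 0.022]
sqb cap 52 [ 0.408  -0.2643  0.0843] body 158 [ 0.4079 -0.265   0.0633] [0.049 0.051 0.024]
sqs cap 53 [ 0.4335 -0.3648  0.0848] body 83 [ 0.4349 -0.3664  0.063 ] [0.039 0.043 0.026]
turq cap 47 [ 0.4214 -0.0597  0.0853] body 135 [ 0.4215 -0.0601  0.0635] [0.052 0.049 0.023]
yel cap 51 [ 0.3149 -0.3188  0.0856] body 91 [ 0.3153 -0.3179  0.0628] [0.048 0.048 0.024]
foam ((601.9255981445312, -234.4901885986328), (171.542724609375, 266.7218017578125), 5.914186954498291)
(360, 165) [ 0.651 -0.199  0.015]
(385, 164) [ 0.655 -0.291  0.016]
(347, 190) [ 0.557 -0.15   0.012]
(371, 187) [ 0.568 -0.238  0.017]
(394, 184) [ 0.581 -0.323  0.014]
counter [ 0.16441659 -0.33718448  0.00632041] [ 0.22755378  0.37541067 -0.00166328]
rail ((616.2005004882812, 225.49911499023438), (295.41510009765625, 96.81807708740234), 88.75166320800781) (np.int64(188), np.int64(282), np.int64(142), np.int64(174))
br 113 ((475.5780334472656, 260.0574645996094), (94.0362777709961, 8.542183876037598), 86.33255767822266) 0.1361553249515968 0.15087483344738506
br 86 ((405.43743896484375, 199.34947204589844), (84.00926208496094, 8.200950622558594), 85.95744323730469) 0.13928351939410213 0.15139352036442277
```

View pics/topc1.png

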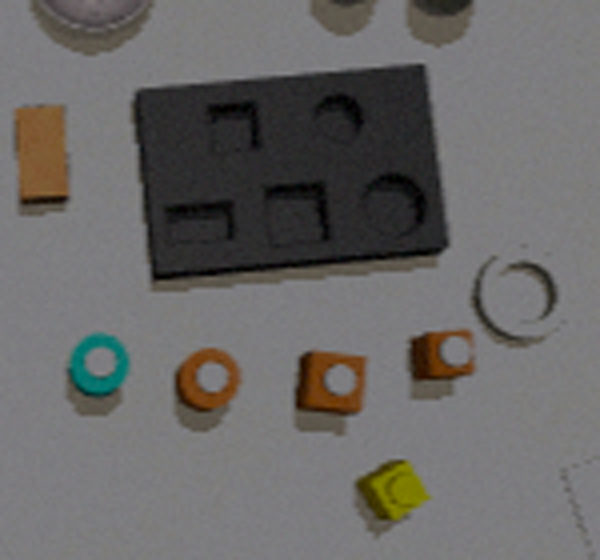

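View pics/topc2.png

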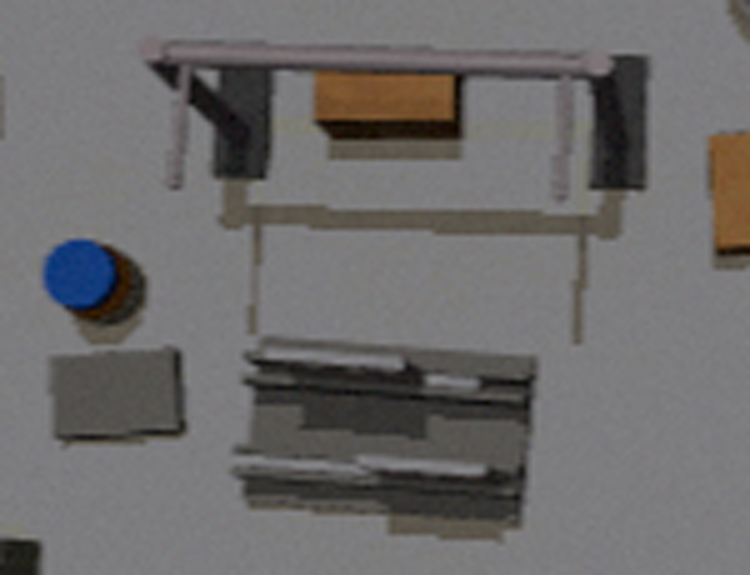

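```bash
cat >> h.py <<'E'
def plan(*pts, frm=None, q=1):
    """pts: (x,y,z[,phi]) m,deg; phi = world angle of tool y axis (mod 180). Turn first, then shift."""
    o=bot.get_obs(); A=R.from_rotvec(o['ee_rot']).as_matrix(); p=np.array(o['tcp_pos'])
    print('t',round(o['time'],2),'tcp',p.round(4),'phi',round(np.degrees(np.arctan2(A[1,1],A[0,1])),2),'tilt',np.degrees(np.arccos(-A[2,2])).round(2),'F',o['contact_force'].round(1),'w',round(o['gripper_width']*1000,1),'gf',round(o['gripper_force'],1),'j6',o['joint_pos'].round(2)[[0,5]])
    for t in pts:
        if len(t)>3:
            phi=np.degrees(np.arctan2(A[1,1],A[0,1])); d=(t[3]-phi+90)%180-90
            A=A@R.from_euler('z',-d,degrees=True).as_matrix(); print(' turn %.1f'%-d, 'rows',int(np.ceil(abs(d)/10.7)))
        s=A.T@(np.array(t[:3])-p)*1000; print(' to',t,'shift',s.round(1),'rows>=',int(np.ceil(np.abs(s).max()/55))); p=np.array(t[:3])
E
python3 - <<'E'
from h import *
c=capture('wrist'); print(c['T_tool_cam'].round(3),c['fx'])
plan((.45,.2,.36),(.45,-.26,.36,96))
E
```

```text
[[ 0.    -0.966 -0.259  0.065]
 [ 1.     0.     0.001  0.001]
 [-0.001 -0.259  0.966 -0.142]
 [ 0.     0.     0.     1.   ]] 329.1826204484842
t 0.15 tcp [0.1517 0.6316 0.2304] phi 76.49 tilt 0.09 F [0.8 0.4 0.1] w 85.5 gf 0.0 j6 [ 1.16 -0.17]
 to (0.45, 0.2, 0.36) shift [-390.9 -350.2 -129.2] rows>= 8
 turn -19.5 rows 2
 to (0.45, -0.26, 0.36, 96) shift [  48.1 -457.5    0.6] rows>= 9
```

Emit:
carry_out(
  moves=[
    [[-39,-35,-13,0,85],[-39,-35,-13,0,85],[-39,-35,-13,0,85],[-39,-35,-13,0,85],[-39,-35,-13,0,85],[-39,-35,-13,0,85],[-39,-35,-13,0,85],[-39,-35,-13,0,85],[-39,-35,-13,0,85],[-39,-35,-13,0,85],[0,0,0,-9.7,85],[0,0,0,-9.7,85]],
  ],
)

```text
time: 1.65
tcp_pos: [0.4496, 0.1998, 0.3611]
ee_rot: [0.167, -3.137, -0.0]
contact_force: [-0.2, -0.4, -0.1]
gripper_width: 0.0851
gripper_force: 0.0
```

Emit:
carry_out(
  moves=[
    [[5,-46,0,0,85],[5,-46,0,0,85],[5,-46,0,0,85],[5,-46,0,0,85],[5,-46,0,0,85],[5,-46,0,0,85],[5,-46,0,0,85],[5,-46,0,0,85],[5,-46,0,0,85],[5,-46,0,0,85],[0,0,0,0,85],[0,0,0,0,85]],
  ],
)

```text
time: 3.15
tcp_pos: [0.4466, -0.2618, 0.3609]
ee_rot: [0.161, -3.137, -0.001]
contact_force: [-0.3, 0.5, -1.0]
gripper_width: 0.0852
gripper_force: 0.0
```

```bash
cat > look.py <<'E'
from h import *
import sys
c=grab('wrist',sys.argv[1]); P=c['P']; np.save('wP.npy',P); plan()
T=c['T']; im=c['img'].astype(int)
# foam top plane: rim pixels, rectified to metric grid through z=.045
def rect(z,x0,y0,n,m):  # 1 mm/px, row=x, col=y
    X,Y=np.meshgrid(x0+np.arange(n)*.001,y0+np.arange(m)*.001,indexing='ij')
    Q=(np.stack([X,Y,np.full_like(X,z)],-1)-T[:3,3])@T[:3,:3]
    mp=lambda a:cv2.remap(a.astype(np.float32),(Q[...,0]/Q[...,2]*c['fx']+c['cx']).astype(np.float32),(Q[...,1]/Q[...,2]*c['fy']+c['cy']).astype(np.float32),cv2.INTER_LINEAR)
    return mp
m=rect(.045,.48,-.40,250,340)(P[:,:,2])
r=((m>.037)&(m<.056)).astype(np.uint8)
r=cv2.morphologyEx(r,cv2.MORPH_CLOSE,np.ones((3,3)))
cs,h=cv2.findContours(r,cv2.RETR_CCOMP,cv2.CHAIN_APPROX_NONE)
for k,cc in enumerate(cs):
    if cv2.contourArea(cc)>500:
        b=cv2.minAreaRect(cc); print('foam' if h[0][k][3]<0 else 'hole', 'x %.1f y %.1f'%(480+b[0][1],-400+b[0][0]),'size',np.round(b[1],1),'ang',round(b[2],1),'A',cv2.contourArea(cc))
# bottles: body top
for n,(x,y) in dict(rnd=(.41,-.156),sqb=(.408,-.265),sqs=(.435,-.366)).items():
    q=P[(np.hypot(P[...,0]-x,P[...,1]-y)<.06)&(P[...,2]>.055)]
    cap=q[q[:,2]>.079]; b=q[q[:,2]<.075]
    print(n,'cap',(cap.min(0)+cap.max(0))[:2]/2,'body',[np.round(v,1) for v in cv2.minAreaRect((b[:,:2]*1000).astype(np.float32))],len(b))
E
python3 look.py w1.png
```

```text
t 3.2 tcp [ 0.4468 -0.2614  0.3612] phi 95.93 tilt 0.02 F [ 0.7  0.2 -0.1] w 85.1 gf 0.0 j6 [-0.75 -2.42]
foam x 602.6 y -226.9 size [172.9 267.1] ang 84.1 A 45103.0
hole x 647.6 y -271.0 size [39.5 42.3] ang 85.2 A 1285.5
hole x 637.3 y -177.2 size [41.4 43.8] ang 84.1 A 1687.0
hole x 569.0 y -318.5 size [55. 54.] ang 0.0 A 2343.0
hole x 550.6 y -145.0 size [31.9 61.2] ang 84.3 A 1784.5
hole x 560.1 y -232.7 size [51.5 53.8] ang 84.3 A 2641.0
rnd cap [ 0.42581421 -0.17557691] body [array([ 411.7, -151.1]), array([51.2, 50.9]), np.float64(9.1)] 931
sqb cap [ 0.42646085 -0.26221621] body [array([ 410.6, -260.2]), array([48., 48.]), np.float64(83.4)] 1028
sqs cap [ 0.44467228 -0.33985965] body [array([ 436.3, -360.6]), array([38.2, 38.6]), np.float64(3.8)] 541
```

View pics/w1.png

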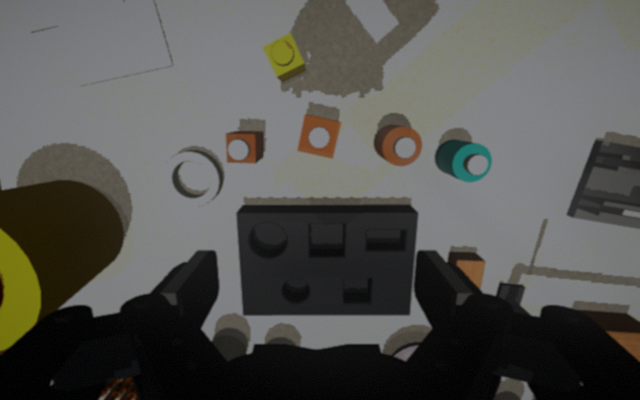

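Run:
```python
from h import *
plan((.4363,-.3606,.18,3.8))
```

```text
t 3.2 tcp [ 0.4468 -0.2614  0.3612] phi 95.93 tilt 0.02 F [ 0.7  0.2 -0.1] w 85.1 gf 0.0 j6 [-0.75 -2.42]
 turn -87.9 rows 9
 to (0.4363, -0.3606, 0.18, 3.8) shift [ 98.4  17.  181.1] rows>= 4
```

Emit:
carry_out(
  moves=[
    [[0,0,0,10.3,85],[0,0,0,10.3,85],[0,0,0,10.3,85],[0,0,0,10.2,85],[0,0,0,10.2,85],[0,0,0,10.2,85],[0,0,0,10.2,85],[0,0,0,10.2,85],[0,0,0,10.2,85],[-33,-6,60,0,85],[-33,-6,60,0,85],[-33,-6,60,0,85]],
  ],
)

```text
time: 4.7
tcp_pos: [0.4368, -0.3526, 0.1967]
ee_rot: [2.143, 2.295, -0.0]
contact_force: [1.0, 0.2, 0.1]
gripper_width: 0.085
gripper_force: 0.0
```

Emit:
carry_out(
  moves=[
    [[0,0,0,0,85],[0,0,0,0,85]],
  ],
)

```text
time: 4.95
tcp_pos: [0.4374, -0.3526, 0.1994]
ee_rot: [2.144, 2.293, 0.0]
contact_force: [0.3, 0.1, 0.9]
gripper_width: 0.0855
gripper_force: 0.0
```

```bash
cat > bot.py <<'E'
from h import *
import sys
x,y=float(sys.argv[1]),float(sys.argv[2]); plan()
c=grab('wrist',sys.argv[3] if len(sys.argv)>3 else None); P=c['P']
q=P[(np.hypot(P[...,0]-x,P[...,1]-y)<.05)&(P[...,2]>.04)&(P[...,2]<.095)]
b=q[(q[:,2]>.06)&(q[:,2]<.074)]; cap=q[q[:,2]>.078]
f=lambda a:[np.round(v,1) for v in cv2.minAreaRect((a[:,:2]*1000).astype(np.float32))]
print('body',f(b),len(b),'cap',f(cap),cap[:,2].mean())
E
python3 bot.py .436 -.3606 w2.png
```

```text
t 4.95 tcp [ 0.4374 -0.3526  0.1994] phi 3.86 tilt 0.14 F [0.3 0.1 0.9] w 85.5 gf 0.0 j6 [-0.88 -0.95]
body [array([ 436.3, -361.6]), array([37.7, 38.8]), np.float64(4.2)] 1083 cap [array([ 436.4, -361. ]), array([25.4, 26. ]), np.float64(3.7)] 0.08447654121138863
```

View pics/w2.png

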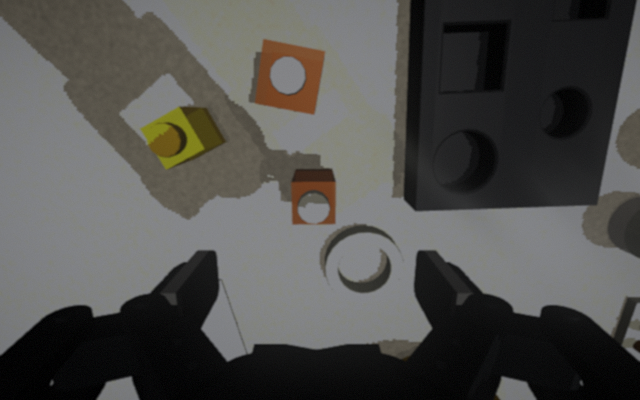

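Emit:
carry_out(
  moves=[
    [[-3,-0.6,40,0,85],[-3,-0.6,40,0,85],[-3,-0.6,40,0,85],[0,0,20,0,85],[0,0,20,0,85],[0,0,0,0,85],[0,0,0,0,34],[0,0,0,0,34],[0,0,0,0,34],[0,0,0,0,34],[0,0,0,0,34]],
  ],
  squeeze=40,
)

```text
time: 6.38
tcp_pos: [0.4358, -0.3628, 0.0387]
ee_rot: [2.145, 2.292, -0.0]
contact_force: [0.8, 0.0, 5.2]
gripper_width: 0.038
gripper_force: 41.2
```

Run:
```python
from h import *
plan((.437,-.361,.16),(.6373,-.1772,.16,5.9))
```

```text
t 6.38 tcp [ 0.4358 -0.3628  0.0387] phi 3.79 tilt 0.12 F [0.8 0.  5.2] w 38.0 gf 41.2 j6 [-0.89 -0.96]
 to (0.437, -0.361, 0.16) shift [   1.6    1.4 -121.3] rows>= 3
 turn -2.1 rows 1
 to (0.6373, -0.1772, 0.16, 5.9) shift [162.2 218.1  -0. ] rows>= 4
```

Emit:
carry_out(
  moves=[
    [[0,0,-40,0,34],[0,0,-40,0,34],[0,0,-50,-2.1,34],[26,55,0,0,34],[26,55,0,0,34],[26,55,0,0,34],[26,55,0,0,34],[0,0,0,0,34],[0,0,0,0,34]],
  ],
)

```text
time: 7.5
tcp_pos: [0.6426, -0.2359, 0.1665]
ee_rot: [-2.103, -2.331, 0.001]
contact_force: [0.2, 0.2, -1.2]
gripper_width: 0.0373
gripper_force: 41.2
```

```bash
cat > hole.py <<'E'
from h import *
import sys
x,y=float(sys.argv[1]),float(sys.argv[2]); ang=5.9
plan(); c=grab('wrist',sys.argv[3] if len(sys.argv)>3 else None); T=c['T']; P=c['P']
N=90; X,Y=np.meshgrid(x+(np.arange(N)-N/2)*.001,y+(np.arange(N)-N/2)*.001,indexing='ij')
Q=(np.stack([X,Y,np.full_like(X,.045)],-1)-T[:3,3])@T[:3,:3]
U=(Q[...,0]/Q[...,2]*c['fx']+c['cx']).astype(np.float32);V=(Q[...,1]/Q[...,2]*c['fy']+c['cy']).astype(np.float32)
Z=cv2.remap(P[...,2].astype(np.float32),U,V,cv2.INTER_LINEAR)
h=(~(Z>.040)).astype(np.uint8)
n,l,s,ce=cv2.connectedComponentsWithStats(h)
k=np.argmax(s[1:,4])+1; cc=cv2.findContours((l==k).astype(np.uint8),0,1)[0][0]
cc=max(cv2.findContours((l==k).astype(np.uint8),0,1)[0],key=len); b=cv2.minAreaRect(cc); e=cv2.minEnclosingCircle(cc)
print('hole x %.1f y %.1f'%(x*1000-N/2+b[0][1],y*1000-N/2+b[0][0]),np.round(b[1],1)+1,round(b[2],1),'circ x %.1f y %.1f r %.1f'%(x*1000-N/2+e[0][1],y*1000-N/2+e[0][0],e[1]),'rim z',np.nanmedian(Z[h==0]))
I=cv2.remap(c['img'],U,V,cv2.INTER_LINEAR); cv2.imwrite('pics/hole_last.png',cv2.resize(I[:,:,::-1],None,fx=5,fy=5))
E
python3 hole.py .6373 -.1772
```

```text
t 7.5 tcp [ 0.6426 -0.2359  0.1665] phi 5.91 tilt 0.13 F [ 0.2  0.2 -1.2] w 37.3 gf 41.2 j6 [-0.52 -0.62]
hole x 640.1 y -176.0 [44.1 44.4] 84.6 circ x 640.8 y -176.2 r 28.8 rim z 0.0448184
```

View pics/hole_last.png

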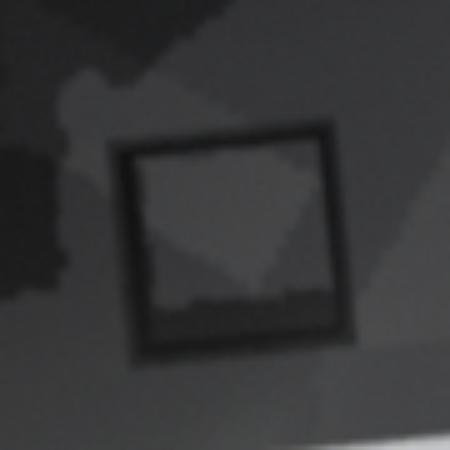

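Run:
```python
from h import *
plan((.6403,-.1774,.0885))
```

```text
t 7.55 tcp [ 0.6423 -0.2365  0.1668] phi 5.84 tilt 0.1 F [-0.5  0.5 -1.3] w 37.3 gf 41.2 j6 [-0.52 -0.62]
 to (0.6403, -0.1774, 0.0885) shift [58.9  4.2 78.3] rows>= 2
```

Emit:
carry_out(
  moves=[
    [[29.5,2.1,0,0,34],[29.5,2.1,0,0,34],[0,0,40,0,34],[0,0,38,0,34],[0,0,0,0,34],[0,0,0,0,34]],
  ],
)

```text
time: 8.3
tcp_pos: [0.6413, -0.1781, 0.0909]
ee_rot: [2.105, 2.331, -0.0]
contact_force: [0.4, 0.1, 0.2]
gripper_width: 0.0374
gripper_force: 42.2
```

Emit:
carry_out(
  moves=[
    [[0,0,5,0,34],[0,0,5,0,34],[0,0,5,0,34],[0,0,0,0,34]],
  ],
)

```text
time: 8.8
tcp_pos: [0.641, -0.1767, 0.0738]
ee_rot: [-2.103, -2.332, 0.001]
contact_force: [-0.8, -1.1, -0.7]
gripper_width: 0.0376
gripper_force: 42.3
```

Emit:
carry_out(
  moves=[
    [[0,0,5,0,34],[0,0,5,0,34],[0,0,5,0,34],[0,0,5,0,34],[0,0,3,0,34],[0,0,0,0,34]],
  ],
)

```text
time: 9.55
tcp_pos: [0.6416, -0.177, 0.0518]
ee_rot: [2.104, 2.332, 0.0]
contact_force: [-0.9, -0.6, -1.5]
gripper_width: 0.0375
gripper_force: 42.5
```

Emit:
carry_out(
  moves=[
    [[0,0,2,0,34],[0,0,2,0,34],[0,0,0,0,34]],
  ],
)

```text
time: 9.93
tcp_pos: [0.6418, -0.1771, 0.0517]
ee_rot: [-2.103, -2.332, 0.002]
contact_force: [-11.0, 4.6, 20.3]
gripper_width: 0.0376
gripper_force: 45.0
```

Emit:
carry_out(
  moves=[
    [[0,0,-3,0,34],[0,0,0,0,58],[0,0,0,0,58],[0,0,0,0,58],[0,0,-25,0,58],[0,0,-60,0,58],[0,0,-60,0,85]],
  ],
)

```text
time: 10.8
tcp_pos: [0.641, -0.1768, 0.1964]
ee_rot: [-2.104, -2.331, 0.001]
contact_force: [0.8, -0.8, 0.3]
gripper_width: 0.0741
gripper_force: 0.0
```

```bash
python3 bot.py .6408 -.1764
python3 - <<'E'
from h import *
plan((.4106,-.2602,.19,-6.6))
E
```

```text
t 10.8 tcp [ 0.641  -0.1768  0.1964] phi 5.88 tilt 0.09 F [ 0.8 -0.8  0.3] w 74.1 gf 0.0 j6 [-0.44 -0.54]
body [array([ 640.7, -156.9]), array([37.7,  0.5]), np.float64(6.0)] 132 cap [array([ 642.6, -175.8]), array([37.9, 38.2]), np.float64(6.5)] 0.0813231374256315
t 10.85 tcp [ 0.6455 -0.1787  0.2076] phi 5.91 tilt 0.86 F [ 3.5 -0.9  6.3] w 81.2 gf 0.0 j6 [-0.44 -0.54]
 turn 12.5 rows 2
 to (0.4106, -0.2602, 0.19, -6.6) shift [-107.9 -224.2   15. ] rows>= 5
```

Emit:
carry_out(
  moves=[
    [[0,0,0,6.3,85],[0,0,0,6.2,85],[-21.2,-44,0,0,85],[-21.2,-44,0,0,85],[-21.2,-44,0,0,85],[-21.2,-44,0,0,85],[-21.2,-44,0,0,85],[0,0,0,0,85],[0,0,0,0,85]],
  ],
)

```text
time: 11.98
tcp_pos: [0.4111, -0.257, 0.1958]
ee_rot: [2.346, 2.089, 0.001]
contact_force: [0.7, -0.9, -0.5]
gripper_width: 0.0851
gripper_force: 0.0
```

```bash
python3 bot.py .4106 -.2602;  python3 - <<'E'
from h import *
plan((.4106,-.2602,.038))
E
```

```text
t 11.97 tcp [ 0.4111 -0.257   0.1958] phi -6.63 tilt 0.05 F [ 0.7 -0.9 -0.5] w 85.1 gf 0.0 j6 [-0.79 -0.68]
body [array([ 410.8, -260.7]), array([47.9, 48. ]), np.float64(83.6)] 2264 cap [array([ 410.9, -260.6]), array([26. , 25.7]), np.float64(83.2)] 0.08447735395997451
t 12.03 tcp [ 0.4115 -0.2569  0.1958] phi -6.58 tilt 0.03 F [0.1 1.2 0.7] w 84.7 gf 0.0 j6 [-0.79 -0.68]
 to (0.4106, -0.2602, 0.038) shift [ -3.4  -0.6 157.8] rows>= 3
```

Emit:
carry_out(
  moves=[
    [[-1.3,-0.2,45,0,85],[-1.2,-0.2,45,0,85],[-1.3,-0.1,40,0,85],[0,0,27,0,85],[0,0,0,0,85],[0,0,0,0,44],[0,0,0,0,44],[0,0,0,0,44],[0,0,0,0,44]],
  ],
  squeeze=45,
)

```text
time: 13.15
tcp_pos: [0.4108, -0.2616, 0.0403]
ee_rot: [2.344, 2.088, 0.001]
contact_force: [-0.7, 1.1, 6.8]
gripper_width: 0.047
gripper_force: 47.2
```

Run:
```python
from h import *
plan((.411,-.2605,.165),(.568,-.291,.165,5.9))
```

```text
t 13.15 tcp [ 0.4108 -0.2616  0.0403] phi -6.61 tilt 0.18 F [-0.7  1.1  6.8] w 47.0 gf 47.2 j6 [-0.8  -0.69]
 to (0.411, -0.2605, 0.165) shift [   0.8    0.4 -124.7] rows>= 3
 turn -12.5 rows 2
 to (0.568, -0.291, 0.165, 5.9) shift [-46.5 153.    0.4] rows>= 3
```

Emit:
carry_out(
  moves=[
    [[0,0,-40,0,44],[0,0,-45,0,44],[0,0,-40,0,44],[0,0,0,-6.3,44],[0,0,0,-6.2,44],[-15.5,51,0,0,44],[-15.5,51,0,0,44],[-15.5,51,0,0,44],[0,0,0,0,44],[0,0,0,0,44]],
  ],
)

```text
time: 14.4
tcp_pos: [0.5661, -0.2908, 0.163]
ee_rot: [-2.103, -2.332, 0.0]
contact_force: [-0.6, 0.5, -2.1]
gripper_width: 0.0472
gripper_force: 47.8
```

```bash
python3 hole.py .5615 -.2325
```

```text
t 14.4 tcp [ 0.5661 -0.2908  0.163 ] phi 5.9 tilt 0.09 F [-0.6  0.5 -2.1] w 47.2 gf 47.8 j6 [-0.65 -0.76]
hole x 561.9 y -232.7 [54.5 52.5] 84.8 circ x 562.0 y -233.0 r 35.5 rim z 0.044772983
```

Emit:
carry_out(
  moves=[
    [[28.7,0.9,0,0,44],[28.7,0.9,0,0,44],[0,0,40,0,44],[0,0,32,0,44],[0,0,0,0,44],[0,0,5,0,44],[0,0,5,0,44],[0,0,4,0,44],[0,0,0,0,44]],
  ],
)

```text
time: 15.58
tcp_pos: [0.5626, -0.2339, 0.0776]
ee_rot: [-2.104, -2.332, 0.0]
contact_force: [-0.3, -0.3, -0.9]
gripper_width: 0.0469
gripper_force: 47.7
```

Emit:
carry_out(
  moves=[
    [[0,0,5,0,44],[0,0,5,0,44],[0,0,5,0,44],[0,0,5,0,44],[0,0,4,0,44],[0,0,3,0,44],[0,0,0,0,44]],
  ],
)

```text
time: 16.45
tcp_pos: [0.5627, -0.234, 0.0534]
ee_rot: [-2.103, -2.332, 0.001]
contact_force: [-9.5, 4.3, 16.3]
gripper_width: 0.0474
gripper_force: 50.1
```

Emit:
carry_out(
  moves=[
    [[0,0,-3,0,44],[0,0,0,0,64],[0,0,0,0,64],[0,0,0,0,64],[0,0,-25,0,64],[0,0,-60,0,64],[0,0,-60,0,85],[0,0,0,0,85],[0,0,0,0,85]],
  ],
)

```text
time: 17.58
tcp_pos: [0.5624, -0.2337, 0.1981]
ee_rot: [-2.104, -2.332, 0.0]
contact_force: [0.5, 0.3, -0.5]
gripper_width: 0.0851
gripper_force: 0.0
```

```bash
python3 bot.py .5625 -.233
python3 - <<'E'
from h import *
plan((.412,-.151,.19))
E
```

```text
t 17.57 tcp [ 0.5624 -0.2337  0.1981] phi 5.89 tilt 0.04 F [ 0.5  0.3 -0.5] w 85.1 gf 0.0 j6 [-0.58 -0.68]
body [array([ 561. , -209.9]), array([47.8,  0.6]), np.float64(5.9)] 169 cap [array([ 563.5, -233.5]), array([48.1, 47.9]), np.float64(5.8)] 0.08110110291325694
t 17.62 tcp [ 0.5618 -0.2334  0.1969] phi 5.89 tilt 0.16 F [ 1.   0.7 -1. ] w 85.2 gf 0.0 j6 [-0.58 -0.68]
 to (0.412, -0.151, 0.19) shift [  97.3 -140.6    7.4] rows>= 3
```

Emit:
carry_out(
  moves=[
    [[32.5,-47,0,0,85],[32.5,-47,0,0,85],[32.5,-47,0,0,85],[0,0,0,0,85],[0,0,0,0,85]],
  ],
)

```text
time: 18.25
tcp_pos: [0.4123, -0.1514, 0.1979]
ee_rot: [-2.104, -2.332, 0.0]
contact_force: [0.0, -0.1, -0.4]
gripper_width: 0.0852
gripper_force: 0.0
```

```bash
python3 bot.py .412 -.151;  python3 - <<'E'
from h import *
plan((.412,-.151,.038))
E
```

```text
t 18.25 tcp [ 0.4123 -0.1514  0.1979] phi 5.88 tilt 0.06 F [ 0.  -0.1 -0.4] w 85.2 gf 0.0 j6 [-0.61 -0.71]
body [array([ 412.5, -151. ]), array([51.1, 51.5]), np.float64(5.2)] 1999 cap [array([ 411.7, -151. ]), array([25.9, 26.4]), np.float64(6.3)] 0.08446402219859252
t 18.3 tcp [ 0.4129 -0.1518  0.1983] phi 5.88 tilt 0.03 F [-0.3 -0.6 -0.5] w 84.9 gf 0.0 j6 [-0.61 -0.71]
 to (0.412, -0.151, 0.038) shift [  0.9  -0.8 160.3] rows>= 3
```

Emit:
carry_out(
  moves=[
    [[0.9,-0.5,45,0,85],[0,0,45,0,85],[0,0,40,0,85],[0,0,28,0,85],[0,0,0,0,85],[0,0,0,0,47],[0,0,0,0,47],[0,0,0,0,47],[0,0,0,0,47]],
  ],
  squeeze=45,
)

```text
time: 19.42
tcp_pos: [0.4131, -0.1515, 0.0423]
ee_rot: [2.102, 2.33, 0.0]
contact_force: [-0.2, -0.5, 6.8]
gripper_width: 0.0508
gripper_force: 47.1
```

Emit:
carry_out(
  moves=[
    [[0,0,-40,0,47],[0,0,-45,0,47],[0,0,-40,0,47],[-48.2,28,0,0,47],[-48.2,28,0,0,47],[-48.2,28,0,0,47],[-48.2,28,0,0,47],[-48.2,28,0,0,47],[0,0,0,0,47],[0,0,0,0,47]],
  ],
)

```text
time: 20.68
tcp_pos: [0.5754, -0.3753, 0.1651]
ee_rot: [-2.103, -2.332, -0.0]
contact_force: [-0.3, 0.8, -1.6]
gripper_width: 0.0503
gripper_force: 47.8
```

```bash
python3 hole.py .5705 -.3185
python3 - <<'E'
from h import *
plan((.570,-.3185,.09))
E
```

```text
t 20.68 tcp [ 0.5754 -0.3753  0.1651] phi 5.89 tilt 0.08 F [-0.3  0.8 -1.6] w 50.3 gf 47.8 j6 [-0.74 -0.85]
hole x 571.2 y -320.2 [54.7 55.4] 45.0 circ x 570.5 y -320.7 r 28.2 rim z 0.044808235
t 20.73 tcp [ 0.5753 -0.375   0.1655] phi 5.91 tilt 0.05 F [-0.6  0.2 -1.2] w 50.5 gf 47.8 j6 [-0.74 -0.85]
 to (0.57, -0.3185, 0.09) shift [56.7  0.6 75.6] rows>= 2
```

Emit:
carry_out(
  moves=[
    [[27.5,0.7,0,0,47],[27.5,0.7,0,0,47],[0,0,40,0,47],[0,0,30,0,47],[0,0,0,0,47],[0,0,5,0,47],[0,0,5,0,47],[0,0,5,0,47],[0,0,0,0,47]],
  ],
)

```text
time: 21.85
tcp_pos: [0.5714, -0.321, 0.0803]
ee_rot: [-2.104, -2.332, 0.0]
contact_force: [-0.4, 0.8, -1.4]
gripper_width: 0.0507
gripper_force: 47.8
```

Emit:
carry_out(
  moves=[
    [[0,0,5,0,47],[0,0,5,0,47],[0,0,5,0,47],[0,0,5,0,47],[0,0,4,0,47],[0,0,3,0,47],[0,0,0,0,47]],
  ],
)

```text
time: 22.72
tcp_pos: [0.5717, -0.3212, 0.0554]
ee_rot: [-2.104, -2.332, 0.001]
contact_force: [-4.7, 2.8, 9.4]
gripper_width: 0.051
gripper_force: 48.6
```

Emit:
carry_out(
  moves=[
    [[0,0,-3,0,47],[0,0,0,0,66],[0,0,0,0,66],[0,0,0,0,66],[0,0,-25,0,66],[0,0,-60,0,66],[0,0,-60,0,66],[0,0,0,0,66],[0,0,0,0,66]],
  ],
)

```text
time: 23.85
tcp_pos: [0.5713, -0.3209, 0.2011]
ee_rot: [-2.104, -2.332, 0.0]
contact_force: [0.1, 0.5, -0.6]
gripper_width: 0.0662
gripper_force: 0.0
```

```bash
python3 bot.py .571 -.3205
```

```text
t 23.85 tcp [ 0.5713 -0.3209  0.2011] phi 5.89 tilt 0.03 F [ 0.1  0.5 -0.6] w 66.2 gf 0.0 j6 [-0.68 -0.79]
body [array([ 568.5, -302.4]), array([46.5, 14.5]), np.float64(11.8)] 116 cap [array([ 572.4, -320.7]), array([51.5, 51.8]), np.float64(37.8)] 0.08109997342472461
```

Emit:
carry_out(
  moves=[
    [[0,0,-50,0,66],[0,0,-50,0,66],[53,-7.6,0,0,66],[53,-7.6,0,0,66],[53,-7.6,0,0,66],[53,-7.6,0,0,66],[53,-7.6,0,0,66],[53,-7.6,0,0,66],[53,-7.6,0,0,66],[53,-7.6,0,0,66],[53,-7.6,0,0,66],[53,-7.6,0,0,50]],
  ],
)

```text
time: 25.4
tcp_pos: [0.4401, 0.1998, 0.2994]
ee_rot: [-2.103, -2.331, 0.005]
contact_force: [0.2, -0.1, 0.6]
gripper_width: 0.0504
gripper_force: 0.0
```

Emit:
carry_out(
  moves=[
    [[0,0,0,9.9,40],[0,0,0,0,40],[0,0,0,0,40]],
  ],
)

```text
time: 25.78
tcp_pos: [0.4413, 0.1978, 0.3004]
ee_rot: [-2.295, -2.143, 0.003]
contact_force: [-0.6, -0.4, 0.4]
gripper_width: 0.0398
gripper_force: 0.0
```

```bash
cat > brk.py <<'E'
from h import *
import sys
plan(); c=grab('wrist',sys.argv[1]); P=c['P']; np.save('wP.npy',P)
X,Y,Z=P[...,0],P[...,1],P[...,2]
m=(Z>.11)&(Z<.155)&(X>.34)&(X<.53)&(Y>.1)&(Y<.36)
n,l=cv2.connectedComponents(m.astype(np.uint8))
for i in range(1,n):
    q=P[l==i]
    if len(q)<60: continue
    t=q[q[:,2]>.139]; v,u=np.nonzero(l==i)
    print('top',len(q),[np.round(a,1) for a in cv2.minAreaRect((t[:,:2]*1000).astype(np.float32))],'y',t[:,1].min().round(4),t[:,1].max().round(4),'zmax',np.percentile(t[:,2],95).round(4),'uv',u.min(),u.max(),v.min(),v.max())
m=(Z>.2)&(Z<.245)&(X>.5)
print('rail pts',m.sum())
E
python3 brk.py w3.png
```

```text
t 25.77 tcp [0.4413 0.1978 0.3004] phi -3.93 tilt 0.13 F [-0.6 -0.4  0.4] w 39.8 gf 0.0 j6 [0.19 0.26]
top 1306 [array([477.9, 265.5]), array([91.2,  8.2]), np.float64(86.3)] y 0.2198 0.3113 zmax 0.1461 uv 345 359 53 161
top 1082 [array([407.9, 205.4]), array([84.9,  8.3]), np.float64(86.3)] y 0.1628 0.248 zmax 0.1459 uv 274 288 133 225
rail pts 7525
```

View pics/w3.png

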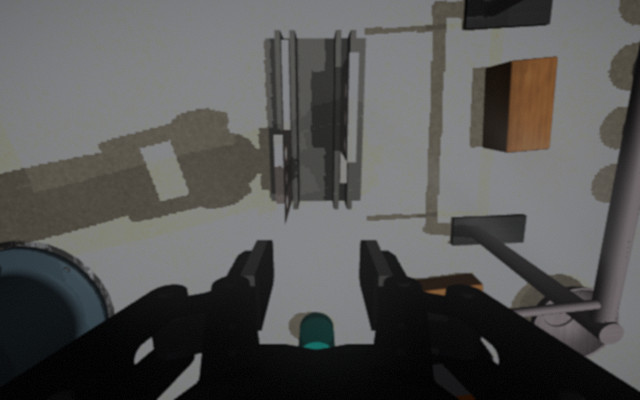

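Run:
```python
from h import *
plan((.4078,.2034,.114,-3.7))
```

```text
t 25.82 tcp [0.4415 0.1977 0.3008] phi -3.98 tilt 0.09 F [ 0.2 -0.  -0. ] w 40.0 gf 0.0 j6 [0.19 0.26]
 turn -0.3 rows 1
 to (0.4078, 0.2034, 0.114, -3.7) shift [  3.6 -33.8 186.8] rows>= 4
```

Emit:
carry_out(
  moves=[
    [[3.6,-33.8,0,-0.3,40],[0,0,50,0,40],[0,0,50,0,40],[0,0,0,0,40],[0,0,30,0,40],[0,0,30,0,40],[0,0,25,0,40],[0,0,0,0,40],[0,0,0,0,40]],
  ],
)

```text
time: 26.95
tcp_pos: [0.4099, 0.2045, 0.119]
ee_rot: [2.291, 2.147, 0.005]
contact_force: [-0.1, -0.1, 0.2]
gripper_width: 0.0399
gripper_force: 0.0
```

Emit:
carry_out(
  moves=[
    [[0,0,0,0,4],[0,0,0,0,4],[0,0,0,0,4],[0,0,0,0,4],[0,0,0,0,4]],
  ],
  squeeze=80,
)

```text
time: 27.58
tcp_pos: [0.4087, 0.2045, 0.118]
ee_rot: [2.292, 2.148, 0.001]
contact_force: [-2.3, -1.3, 6.5]
gripper_width: 0.0065
gripper_force: 79.2
```

Emit:
carry_out(
  moves=[
    [[0,0,-10,0,4],[0,0,-20,0,4],[0,0,-40,0,4],[0,0,-40,0,4],[0,0,-40,0,4],[0,0,0,0,4],[0,0,0,0,4]],
  ],
)

```text
time: 28.45
tcp_pos: [0.4072, 0.2041, 0.2652]
ee_rot: [-2.291, -2.148, 0.003]
contact_force: [0.8, -0.3, -3.3]
gripper_width: 0.0064
gripper_force: 78.5
```

```bash
cat > rail.py <<'E'
from h import *
import sys
def rail(P,tag,dx=0,dy=0):
    X,Y,Z=P[...,0],P[...,1],P[...,2]
    m=(Z>.205)&(Z<.245)&(X>.5)&(X<.72)&(Y>.02)&(Y<.42)
    q=P[m]; b=q[(q[:,0]>.63)&(q[:,2]>.215)]
    if len(b)>30: 
        k=np.polyfit(b[:,1],b[:,0],1); print(tag,'bar x=%.4f+%.4f*(y-.22)'%(np.polyval(k,.22),k[0]),'y',b[:,1].min().round(4),b[:,1].max().round(4),'z',np.percentile(b[:,2],90).round(4))
    for lo,hi in((.05,.19),(.25,.42)):
        p=q[(q[:,0]<.645)&(q[:,1]>lo)&(q[:,1]<hi)]
        if len(p)<10: continue
        tip=p[p[:,0]<p[:,0].min()+.012]; k=np.polyfit(p[:,0],p[:,1],1)
        print(tag,'peg n',len(p),'xmin %.4f'%p[:,0].min(),'tip y',np.median(tip[:,1]).round(4),'z',np.percentile(tip[:,2],90).round(4),'y at x=.6 %.4f slope %.3f'%(np.polyval(k,.6),k[0]))
if __name__=='__main__':
    plan(); rail(np.load('topP.npy'),'top'); rail(np.load('wP.npy'),'w3')
    c=grab('wrist',sys.argv[1]); rail(c['P'],'now'); np.save('wP2.npy',c['P'])
E
python3 rail.py w4.png
```

```text
t 28.45 tcp [0.4072 0.2041 0.2652] phi -3.71 tilt 0.13 F [ 0.8 -0.3 -3.3] w 6.4 gf 78.5 j6 [0.21 0.28]
top bar x=0.6540+0.0169*(y-.22) y 0.0769 0.3723 z 0.2305
top peg n 59 xmin 0.5662 tip y 0.1062 z 0.2348 y at x=.6 0.1046 slope -0.095
top peg n 58 xmin 0.5704 tip y 0.3445 z 0.2341 y at x=.6 0.3448 slope -0.016
w3 bar x=0.6523+0.0039*(y-.22) y 0.0801 0.2906 z 0.2282
w3 peg n 776 xmin 0.5804 tip y 0.1134 z 0.2308 y at x=.6 0.1124 slope -0.027
now peg n 846 xmin 0.5661 tip y 0.1131 z 0.2327 y at x=.6 0.1126 slope -0.007
```

View pics/w4.png

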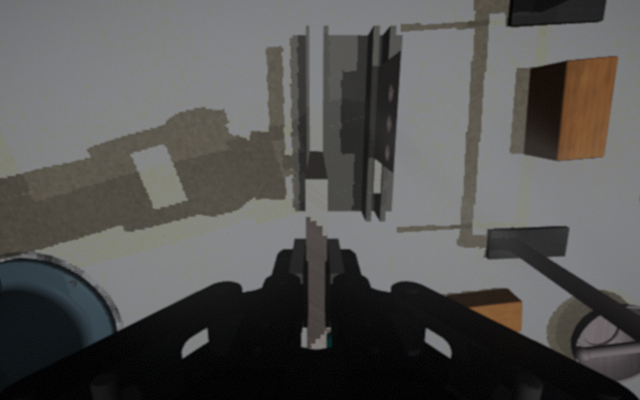

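Run:
```python
from h import *
P=np.load('wP2.npy'); 
q=P[(np.abs(P[...,0]-.41)<.02)&(P[...,1]>.25)&(P[...,1]<.36)&(P[...,2]>.15)]
if len(q): print('foot top z vs y',np.polyfit(q[:,1]-.25,q[:,2],1).round(4),q[:,1].min(),q[:,1].max(),len(q))
q=P[(np.abs(P[...,0]-.41)<.02)&(P[...,1]>.2)&(P[...,1]<.26)&(P[...,2]>.27)]
if len(q): print('upright top',np.polyfit(q[:,1]-.2,q[:,2],1).round(4),q[:,1].min(),q[:,1].max(),len(q))
plan((.407,.089,.285),(.52,.089,.285,-1),(.52,.089,.231))
```

```text
foot top z vs y [-0.001   0.2018] 0.25000840643490174 0.3316381775820602 1995
upright top [0.4278 0.3239] 0.20000223817039942 0.24811539040410138 23199
t 28.5 tcp [0.407  0.204  0.2646] phi -3.71 tilt 0.2 F [-0.9 -0.1 -1.7] w 6.5 gf 78.5 j6 [0.21 0.28]
 to (0.407, 0.089, 0.285) shift [-114.8    7.4  -20.3] rows>= 3
 turn -2.7 rows 1
 to (0.52, 0.089, 0.285, -1) shift [  2.  113.   -0.4] rows>= 3
 to (0.52, 0.089, 0.231) shift [ 0.   0.2 54. ] rows>= 1
```

Emit:
carry_out(
  moves=[
    [[0,0,-20,0,4],[-29,2,0,0,4],[-29,2,0,0,4],[-29,2,0,0,4],[-28,2,0,0,4],[0,0,0,-2.7,4],[0,38,0,0,4],[0,38,0,0,4],[0,36,0,0,4],[0,0,30,0,4],[0,0,24,0,4],[0,0,0,0,4]],
  ],
)

```text
time: 30.0
tcp_pos: [0.5181, 0.0871, 0.2282]
ee_rot: [-2.236, -2.197, 0.009]
contact_force: [0.2, -0.3, -2.5]
gripper_width: 0.0066
gripper_force: 78.8
```

```bash
python3 rail.py w5.png
python3 - <<'E'
import cv2
im=cv2.imread('pics/w5.png'); cv2.imwrite('pics/w5c.png',cv2.resize(im[180:380,260:500],None,fx=3,fy=3))
E
```

```text
t 30.0 tcp [0.5181 0.0871 0.2282] phi -1.01 tilt 0.51 F [ 0.2 -0.3 -2.5] w 6.6 gf 78.8 j6 [-0.05 -0.03]
top bar x=0.6540+0.0169*(y-.22) y 0.0769 0.3723 z 0.2305
top peg n 59 xmin 0.5662 tip y 0.1062 z 0.2348 y at x=.6 0.1046 slope -0.095
top peg n 58 xmin 0.5704 tip y 0.3445 z 0.2341 y at x=.6 0.3448 slope -0.016
w3 bar x=0.6523+0.0039*(y-.22) y 0.0801 0.2906 z 0.2282
w3 peg n 776 xmin 0.5804 tip y 0.1134 z 0.2308 y at x=.6 0.1124 slope -0.027
now bar x=0.6494+-0.0169*(y-.22) y 0.0804 0.1966 z 0.2293
now peg n 3401 xmin 0.5019 tip y 0.0957 z 0.244 y at x=.6 0.1109 slope 0.030
```

View pics/w5c.png

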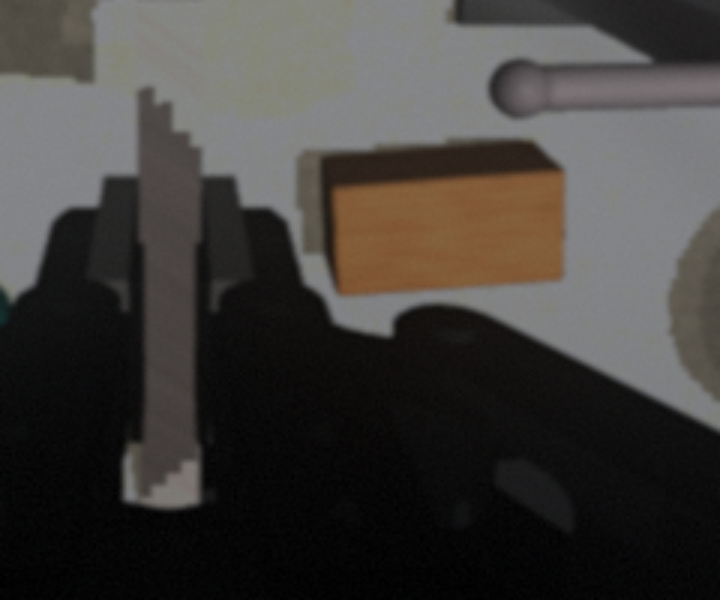

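Run:
```python
from h import *
c=grab('wrist'); P=c['P']; plan(); T=c['T']
print('ball surf',P[209,433].round(4), P[207:212,430:436].reshape(-1,3).mean(0).round(4))
# ray at ball pixel, centre at z=.229
d=T[:3,:3]@np.array([(433.3-c['cx'])/c['fx'],(209.3-c['cy'])/c['fy'],1]); print('ray@.229',(T[:3,3]+d*(.229-T[2,3])/d[2]).round(4))
for u in(450,470,490): 
    w=P[190:235,u]; w=w[w[:,2]>.2]; print(u,w.mean(0).round(4),np.ptp(w[:,1]).round(4))
q=P[(np.abs(P[...,0]-.518)<.02)&(P[...,1]>.14)&(P[...,1]<.24)&(P[...,2]>.13)&(P[...,2]<.19)]
print('foot',len(q),np.polyfit(q[:,1]-.14,q[:,2],1).round(4),q.mean(0).round(4), q[:,1].max())
```

```text
t 30.1 tcp [0.5203 0.087  0.2321] phi -1.01 tilt 0.08 F [ 0.4  0.3 -1.7] w 6.3 gf 78.8 j6 [-0.05 -0.03]
ball surf [0.5718 0.1116 0.2327] [0.5715 0.1117 0.233 ]
ray@.229 [0.5733 0.1103 0.229 ]
450 [0.5803 0.1117 0.2302] 0.0061
470 [0.5896 0.1117 0.2295] 0.0065
490 [0.599  0.1114 0.2286] 0.0064
foot 1843 [0.0002 0.1671] [0.5209 0.1796 0.1671] 0.21469787371869486
```

Emit:
carry_out(
  moves=[
    [[0.7,10,1,0,4],[0,15,0,0,4],[0,15,0,0,4],[0,10,0,0,4],[0,0,0,0,4],[0,0,0,0,4]],
  ],
)

```text
time: 30.85
tcp_pos: [0.5704, 0.0869, 0.2314]
ee_rot: [-2.24, -2.201, 0.001]
contact_force: [0.2, -0.3, -2.9]
gripper_width: 0.0067
gripper_force: 78.8
```

Emit:
carry_out(
  moves=[
    [[0,10,1,0,4],[0,10,1,0,4],[0,10,1,0,4],[0,10,1,0,4],[0,0,0,0,4],[0,0,0,0,4]],
  ],
)

```text
time: 31.6
tcp_pos: [0.6105, 0.0862, 0.2275]
ee_rot: [-2.241, -2.202, 0.001]
contact_force: [0.8, -0.3, -2.2]
gripper_width: 0.0063
gripper_force: 78.8
```

Run:
```python
from h import *
plan(); c=grab('scene'); im=c['img'][:,:,::-1]
cv2.imwrite('pics/s1.png',cv2.resize(im[100:300,320:520],None,fx=3,fy=3,interpolation=cv2.INTER_CUBIC))
```

```text
t 31.6 tcp [0.6105 0.0862 0.2275] phi -1.01 tilt 0.03 F [ 0.8 -0.3 -2.2] w 6.3 gf 78.8 j6 [-0.04 -0.03]
```

View pics/s1.png

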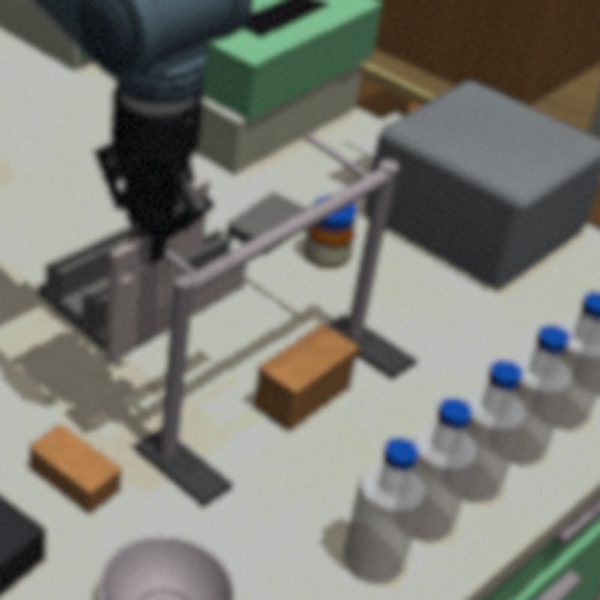

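Emit:
carry_out(
  moves=[
    [[0,0,2,0,4],[0,0,2,0,4],[0,0,1,0,4],[0,0,1,0,4],[0,0,0,0,4]],
  ],
)

```text
time: 32.28
tcp_pos: [0.6106, 0.0862, 0.2217]
ee_rot: [-2.241, -2.202, 0.0]
contact_force: [-0.2, -0.2, -2.6]
gripper_width: 0.0063
gripper_force: 78.8
```

Emit:
carry_out(
  moves=[
    [[0,0,1,0,4],[0,0,1,0,4],[0,0,0,0,4]],
  ],
)

```text
time: 32.65
tcp_pos: [0.6109, 0.0862, 0.2211]
ee_rot: [2.24, 2.201, 0.001]
contact_force: [-4.2, -0.4, 5.5]
gripper_width: 0.0064
gripper_force: 80.0
```

Emit:
carry_out(
  moves=[
    [[0,0,-1,0,18],[0,0,0,0,18],[0,0,0,0,18],[0,0,-10,0,18],[0,0,-20,0,18],[0,0,-40,0,18],[0,0,-40,0,30],[0,-50,0,0,40],[0,-50,0,0,40],[0,0,0,0,40],[0,0,0,0,40]],
  ],
)

```text
time: 34.02
tcp_pos: [0.5113, 0.0879, 0.3324]
ee_rot: [2.239, 2.2, 0.003]
contact_force: [0.7, 0.2, 0.2]
gripper_width: 0.0399
gripper_force: 0.0
```

```bash
python3 - <<'E'
from h import *
c=grab('scene'); im=c['img'][:,:,::-1]
cv2.imwrite('pics/s2.png',cv2.resize(im[100:300,320:520],None,fx=3,fy=3,interpolation=cv2.INTER_CUBIC))
plan((.4755,.2872,.26,-3.7))
E
python3 brk.py w6.png
```

```text
t 34.08 tcp [0.5116 0.0878 0.332 ] phi -1.02 tilt 0.14 F [ 0.3 -0.4  0.3] w 39.8 gf 0.0 j6 [-0.05 -0.03]
 turn 2.7 rows 1
 to (0.4755, 0.2872, 0.26, -3.7) shift [196.7 -49.1  71.9] rows>= 4
t 34.08 tcp [0.5116 0.0878 0.332 ] phi -1.02 tilt 0.14 F [ 0.3 -0.4  0.3] w 39.8 gf 0.0 j6 [-0.05 -0.03]
top 589 [array([476.2, 235.9]), array([34.1,  8.2]), np.float64(86.5)] y 0.2189 0.2528 zmax 0.1462 uv 269 281 0 47
rail pts 8574
```

View pics/s2.png

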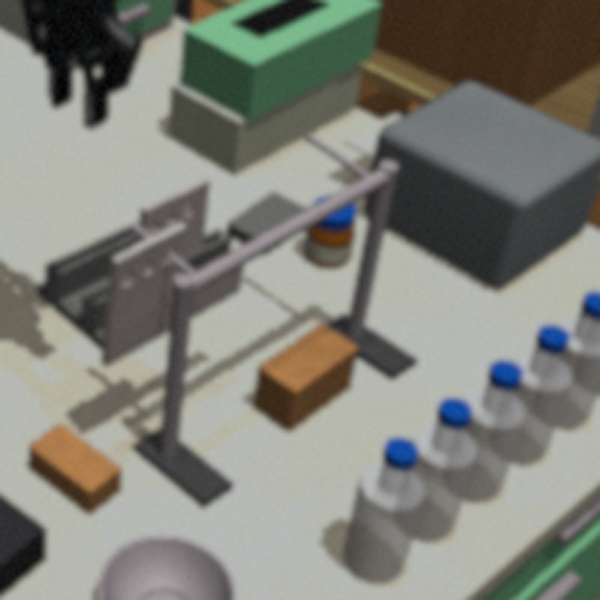

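Emit:
carry_out(
  moves=[
    [[0,0,0,2.7,40],[35.5,-13,0,0,40],[35.5,-13,0,0,40],[35.5,-13,0,0,40],[35.5,-5,0,0,40],[0,0,40,0,40],[0,0,40,0,40],[0,0,0,0,40],[0,0,0,0,40]],
  ],
)

```text
time: 35.25
tcp_pos: [0.4772, 0.2327, 0.2524]
ee_rot: [2.292, 2.147, 0.003]
contact_force: [-0.7, -0.3, 0.7]
gripper_width: 0.0399
gripper_force: 0.0
```

```bash
python3 brk.py w7.png;python3 - <<'E'
from h import *
plan((.4763,.2332,.117,-3.7))
E
```

```text
t 35.25 tcp [0.4772 0.2327 0.2524] phi -3.72 tilt 0.13 F [-0.7 -0.3  0.7] w 39.9 gf 0.0 j6 [0.24 0.3 ]
top 1214 [array([477.6, 264.9]), array([91.5,  8. ]), np.float64(85.9)] y 0.219 0.3108 zmax 0.146 uv 308 319 97 217
rail pts 5855
t 35.3 tcp [0.4775 0.2327 0.253 ] phi -3.73 tilt 0.21 F [ 0.4 -0.3 -0.4] w 40.3 gf 0.0 j6 [0.24 0.3 ]
 turn -0.0 rows 1
 to (0.4763, 0.2332, 0.117, -3.7) shift [  0.3  -1.7 136. ] rows>= 3
```

Emit:
carry_out(
  moves=[
    [[0,-1.5,40,0,40],[0,0,40,0,40],[0,0,30,0,40],[0,0,27,0,40],[0,0,0,0,40],[0,0,0,0,4],[0,0,0,0,4],[0,0,0,0,4],[0,0,0,0,4],[0,0,0,0,4]],
  ],
  squeeze=80,
)

```text
time: 36.55
tcp_pos: [0.4761, 0.2329, 0.116]
ee_rot: [2.291, 2.147, 0.006]
contact_force: [-0.3, -0.4, 6.0]
gripper_width: 0.0064
gripper_force: 79.3
```

Emit:
carry_out(
  moves=[
    [[0,0,-10,0,4],[0,0,-20,0,4],[0,0,-40,0,4],[0,0,-40,0,4],[0,0,-40,0,4],[0,0,0,0,4],[0,0,0,0,4]],
  ],
)

```text
time: 37.42
tcp_pos: [0.4735, 0.2323, 0.2621]
ee_rot: [-2.291, -2.148, 0.003]
contact_force: [0.7, -0.9, -3.2]
gripper_width: 0.0069
gripper_force: 78.8
```

Run:
```python
from h import *
c=grab('wrist','w8.png'); P=c['P']
q=P[(np.abs(P[...,0]-.478)<.02)&(P[...,1]>.275)&(P[...,1]<.36)&(P[...,2]>.28)]
print(len(q),np.polyfit(q[:,1]-.23,q[:,2],1).round(4),q[:,1].max().round(4),np.median(q[:,0]).round(4))
plan((.475,.317,.285),(.52,.317,.285,-1),(.52,.317,.232))
```

```text
2532 [-0.0015  0.2908] 0.3105 0.4778
t 37.48 tcp [0.4732 0.2322 0.2614] phi -3.71 tilt 0.22 F [-0.1  0.7 -3.5] w 6.9 gf 78.8 j6 [0.24 0.31]
 to (0.475, 0.317, 0.285) shift [ 84.7  -3.8 -23.7] rows>= 2
 turn -2.7 rows 1
 to (0.52, 0.317, 0.285, -1) shift [ 0.8 45.  -0.2] rows>= 1
 to (0.52, 0.317, 0.232) shift [ 0.1  0.2 53. ] rows>= 1
```

Emit:
carry_out(
  moves=[
    [[0,0,-20,0,4],[31.4,-1.3,0,0,4],[31.4,-1.2,0,0,4],[31.4,-1.2,0,0,4],[0,0,0,-2.7,4],[0,23,0,0,4],[0,22,0,0,4],[0,0,30,0,4],[0,0,24,0,4],[0,0,0,0,4],[0,0,0,0,4],[0,0,0,0,4]],
  ],
)

```text
time: 38.98
tcp_pos: [0.5226, 0.3264, 0.2315]
ee_rot: [2.24, 2.201, 0.004]
contact_force: [0.0, 0.9, -2.5]
gripper_width: 0.0071
gripper_force: 78.7
```

```bash
cat > ball.py <<'E'
from h import *
plan(); c=grab('wrist','w9.png'); P=c['P']; T=c['T']
im=cv2.imread('pics/w9.png')
m=(P[...,2]>.215)&(P[...,2]<.24)&(P[...,0]>.555)&(P[...,0]<.64)&(P[...,1]>.3)&(P[...,1]<.4)
v,u=np.nonzero(m); print(m.sum(),u.min(),u.max(),v.min(),v.max())
q=P[m]; 
for a in np.arange(.555,.64,.008):
    w=q[(q[:,0]>=a)&(q[:,0]<a+.008)]
    if len(w)>5: print(a.round(3),len(w),'y',((w[:,1].min()+w[:,1].max())/2).round(4),np.ptp(w[:,1]).round(4),'ztop',np.percentile(w[:,2],95).round(4))
cv2.imwrite('pics/w9c.png',cv2.resize(im[150:330,280:520],None,fx=3,fy=3))
E
python3 ball.py
```

```text
t 38.98 tcp [0.5226 0.3264 0.2315] phi -1.0 tilt 0.16 F [ 0.   0.9 -2.5] w 7.1 gf 78.7 j6 [0.37 0.39]
2171 421 566 195 215
0.571 322 y 0.3514 0.0091 ztop 0.2336
0.579 251 y 0.3512 0.007 ztop 0.2323
0.587 250 y 0.351 0.0072 ztop 0.2314
0.595 249 y 0.3509 0.0069 ztop 0.2306
0.603 244 y 0.3506 0.0068 ztop 0.2298
0.611 244 y 0.3506 0.0069 ztop 0.2289
0.619 229 y 0.3504 0.007 ztop 0.228
0.627 234 y 0.3503 0.0069 ztop 0.2271
0.635 148 y 0.3498 0.0076 ztop 0.2265
```

View pics/w9c.png

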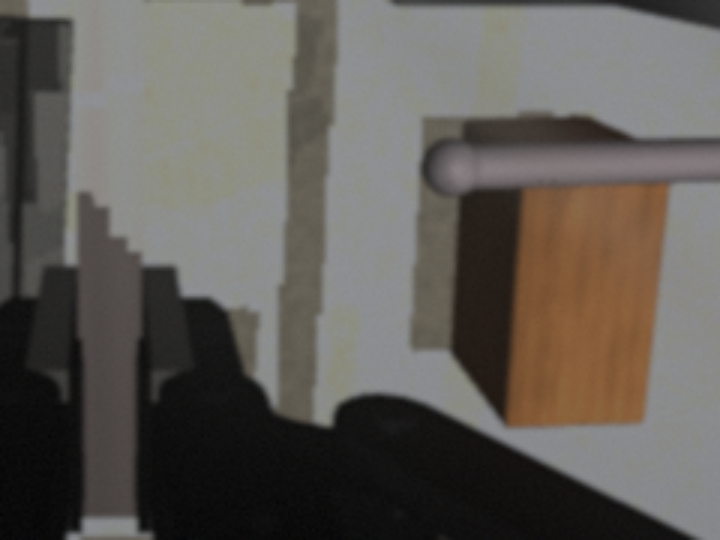

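Emit:
carry_out(
  moves=[
    [[0,0,3.5,0,4],[0,15,0,0,4],[0,15,0,0,4],[0,15,0,0,4],[0,8,0,0,4],[0,0,0,0,4],[0,0,0,0,4]],
  ],
)

```text
time: 39.9
tcp_pos: [0.5745, 0.3251, 0.226]
ee_rot: [-2.241, -2.202, 0.001]
contact_force: [0.3, -0.6, -2.3]
gripper_width: 0.0066
gripper_force: 78.8
```

Emit:
carry_out(
  moves=[
    [[1,5,-1,0,4],[0,10,0,0,4],[0,10,1,0,4],[0,10,1,0,4],[0,5,1,0,4],[0,0,0,0,4],[0,0,0,0,4]],
  ],
)

```text
time: 40.78
tcp_pos: [0.6146, 0.3254, 0.224]
ee_rot: [-2.241, -2.202, 0.001]
contact_force: [-0.9, 0.8, -2.7]
gripper_width: 0.0069
gripper_force: 78.8
```

Emit:
carry_out(
  moves=[
    [[0,0,2,0,4],[0,0,2,0,4],[0,0,1,0,4],[0,0,0,0,4]],
  ],
)

```text
time: 41.28
tcp_pos: [0.6148, 0.3255, 0.2195]
ee_rot: [2.241, 2.202, 0.001]
contact_force: [-0.3, -0.7, -1.2]
gripper_width: 0.0067
gripper_force: 79.2
```

Emit:
carry_out(
  moves=[
    [[0,0,1,0,4],[0,0,0.5,0,4],[0,0,0,0,4]],
  ],
)

```text
time: 41.65
tcp_pos: [0.615, 0.3255, 0.2191]
ee_rot: [2.24, 2.202, 0.002]
contact_force: [-4.0, -2.1, 4.7]
gripper_width: 0.0067
gripper_force: 80.0
```

Contact on the peg; release and back off.

Emit:
carry_out(
  moves=[
    [[0,0,-1,0,18],[0,0,0,0,18],[0,0,0,0,18],[0,0,-10,0,18],[0,0,-20,0,18],[0,0,-40,0,18],[0,0,-40,0,30],[0,-50,0,0,40],[0,-50,0,0,40],[-40,-30,0,0,40],[0,0,0,0,40],[0,0,0,0,40]],
  ],
)

```text
time: 43.15
tcp_pos: [0.4848, 0.2879, 0.3305]
ee_rot: [2.24, 2.201, 0.004]
contact_force: [0.1, -0.0, 0.7]
gripper_width: 0.0398
gripper_force: 0.0
```

Run:
```python
from h import *
c=grab('scene'); plan(); im=c['img'][:,:,::-1]
cv2.imwrite('pics/s3.png',cv2.resize(im[130:370,150:470],None,fx=2.4,fy=2.4,interpolation=cv2.INTER_CUBIC))
c=grab('wrist'); P=c['P']
for n,(a,b) in dict(long=(.05,.25),short=(.26,.42)).items():
    q=P[(P[...,2]>.1)&(P[...,2]<.28)&(P[...,0]>.59)&(P[...,0]<.632)&(P[...,1]>a)&(P[...,1]<b)]
    for lo,hi in((.15,.175),(.235,.28)):
        w=q[(q[:,2]>lo)&(q[:,2]<hi)]
        if len(w)>30: print(n,len(w),'slope dz/dy %.4f'%np.polyfit(w[:,1],w[:,2],1)[0],w.mean(0).round(4),w[:,1].min().round(4),w[:,1].max().round(4))
```

```text
t 43.2 tcp [0.485  0.2881 0.3301] phi -1.01 tilt 0.14 F [-0.9  0.6 -0.3] w 39.8 gf 0.0 j6 [0.33 0.35]
long 542 slope dz/dy -0.0128 [0.61   0.196  0.1558] 0.1634 0.2245
long 152 slope dz/dy 0.5131 [0.6098 0.1201 0.2427] 0.1091 0.1274
short 1613 slope dz/dy 0.0552 [0.6099 0.3419 0.1614] 0.2733 0.4039
short 3380 slope dz/dy -0.0013 [0.6153 0.3603 0.245 ] 0.3119 0.4041
```

View pics/s3.png

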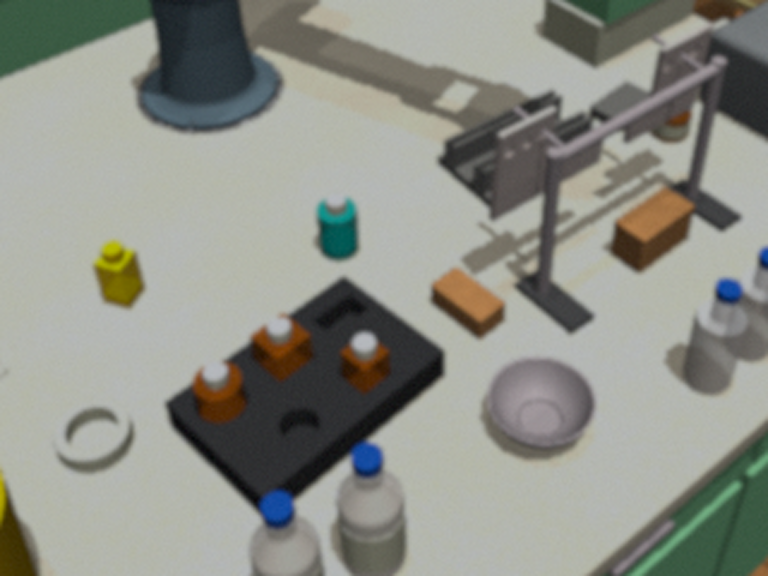

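```bash
python3 -c "
from rig import ticket
print(ticket.finish_job())"
```

```text
the job is handed in; nothing more can be done
None
```

The job is handed in: the three amber bottles present (round_big, square_big, square_small) are fully home and upright in their own cutouts. Both brackets hang level, the long one on the right peg and the short one on the left; the hand-in returned no verdict.

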